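Lock the inspection camera over the green board with the spring plunger

TASK

The inspection camera has been pushed aside on its stand and its spring plunger is not in any hole. Pull the plunger's black knob up, slide the red outer tube along until the camera is over the green circuit board, and let the plunger drop fully home into the hole nearest to the board's middle, so that the tube is locked. Treat the pin gently - it must not be dragged or rammed hard against the tube or the side of a hole - and leave the circuit boards and everything else on the desk where they are.

Things in the scene. Friction and masses are not known exactly. Their poses are not given: they have to be found in the camera images.
- stand: Inspection stand, fixed: plywood base board 250 x 560 x 12 mm, two uprights 478 mm apart carrying a level, square, perforated aluminium tube 30 x 30 mm. Origin on the desk under the tube's axis, midway between the uprights; x from the tube to the camera's side, y along the tube, z up. Board from x -70 to 180 mm; on it a black mat, top 14 mm above the desk, x 35 to 175 mm.
- hole_row (a point): On the stand: middle of the perforated tube's top face, 175 mm above the desk; stand's axes. Seven 10 mm holes in that face, exactly 40 mm apart, nominally at y = +80, +40, ... -160 mm from here; plain from +85 mm on. The tube is only clamped in its uprights: the whole row lies up to 11 mm off nominal along y, differently each time; this point does not show it.
- outer_tube (a point): Centre of the red square outer tube, 42 x 42 x 120 mm long, top 181 mm above the desk, which slides on the perforated tube along the stand's y (friction about 2.5 N, more when the pin drags: about 4.5 N). It carries knob, pin and camera, all at its middle, between y = +150 and -154 mm from the stand's middle (up to 11 mm off). Starts on the plain end, y +99 to +161.
- knob (a point): Middle of the plunger's black ribbed knob: cylinder 26 mm across, 32 mm tall, axis upright (yellow dot on top), above the middle of the red outer tube; the pin is on its axis. This point is 226 mm above the desk with the pin home, 234 mm with it riding on the tube. Under the knob a steel boss 26 mm across rises to 203 mm. Axes as the stand's.
- plunger (a joint): Lift of the spring plunger, m: 0 = pin fully home in a hole, 0.008 = pin riding on the tube's top face (as at the start), 0.016 = at its upper stop. Spring force down: 3.5 N at 0, 6.5 N at 0.008, 9 N at 0.016; well damped. Pin 8 mm thick, square end, so 1 mm play each way in its hole. Dragged over a hole without being pulled, it drops in and catches.
- lens (a point): Centre of the underside of the inspection camera (black barrel 34 mm across with a ring light), looking straight down, 95 mm above the desk. Fixed to the red outer tube by a bracket: 110 mm from the knob's axis along the stand's +x, level with it along y.
- board_green: Green circuit board, 70 x 62 mm, about 20 mm tall, loose on four feet on the black mat. Origin under its middle, on the mat. One hole of the tube brings the camera within 15 mm of its middle; the next ones leave it 25 mm or more off. It lies near y = +40, -40 or -120 mm of the stand, the other two boards in the other places. Leave where it is.
- board_blue: Blue circuit board, 70 x 62 mm, loose on the mat. Origin under its middle. Leave alone.
- board_red: Red circuit board, 70 x 62 mm, loose on the mat. Origin under its middle. Leave alone.
- pliers: Pliers with red handles, about 165 mm long, lying loose on the desk. Origin at the pivot. Leave alone.
- screwdriver: Screwdriver with blue handle, 170 mm long, loose on the desk. Origin at half length. Leave alone.
- tape_roll: Roll of red tape, 84 mm across, 20 mm tall, loose, lying flat. Origin under its centre. Leave alone.
- pen_pot: Black open pot, 72 mm across, 95 mm tall, loose. Origin under its centre. Leave alone.
- part_box: Small cardboard box, 90 x 130 x 50 mm, loose. Origin under its centre. Leave alone.
There are look-alikes about, which are no part of the job. Of the things shaped like the board_green, the green one is meant.

How it is judged:
By the outcome, as a careful person would: the job done as asked, in the order asked, and still so for the second after the job is handed in, with the robot touching nothing.
It also fails if it takes over 64 s, if anything falls off the work surface, if the arm or the gripper's body presses on something with over 40 N, if the wrist force passes 120 N, or if a joint passes its speed limit or range.

ROBOT

A 6-joint arm with a two-finger parallel gripper is mounted at the origin on the work surface. World frame = base frame: x ahead of the robot, y to its left, z up, the work surface at z = 0. Lengths are in mm, angles in rad, forces in N, time in s.
With the tool pointing down it reaches from about 275 to 1000 mm from the base axis. Payload 8.4 kg.
Tool frame: the origin (TCP) lies midway between the tips of the shut fingers; the grasp point (between the pads) lies 19 mm behind it; z points along the fingers, y is the line along which they close (so a half turn about z gives the same grasp; the last joint's range is limited). The gripper opens to 85 mm and grips with 20 to 120 N. Pads are 22 mm wide; open, the fingers measure 114 mm over their backs; the gripper's body (76 mm by 85 mm) begins 54 mm behind the grasp point. The pads swing forward as they close: fully open they stand 13 mm farther back than shut.
Start: joints at [-1.149, 0.353, 1.633, -0, 1.155, -0.002], TCP at [257.016, -569.711, 231.281] pointing down, gripper open.
Joint ranges: [-2.63, 2.63], [-0.92, 2.1], [0.06, 2.66], [-1.3, 4.44], [0, 2.69], [-3.02, 3.02]. Speed limits (rad/s): [2.22, 2.22, 2.79, 3.14, 3.14, 3.14].

INTERFACE

Orientations are given as [roll, pitch, yaw] about the fixed x, y, z axes, in that order (R = Rz(yaw) Ry(pitch) Rx(roll)).
In Python, from rig import r, imaging gives the robot as it stands. The module is installed in compiled form; this text tells all that it offers.
- The arm moves only by the tool arm_command, never from a script. Its argument "deltas" is a list of rows, each an object of numbers: "hand": the finger opening in mm, from 0 to 85.4; "tx", "ty", "tz": the shift along the tool's x, y, z in mm; "wx", "wy", "wz": the turn, a rotation vector about the tool's x, y, z in rad. A call has 1 to 8 rows; each row shifts and turns the commanded pose from where the row before left it, along the tool's axes as they then stand; what a row does not reach is not made up. A row lasts 1/8 s, in which the tool goes at most 62.5 mm and 10.7 degrees, less where a joint would pass 70% of its speed; a pose out of reach is approached as far as the arm can. A call with a gripper value outside its range is refused whole. The fingers move at their own pace and stop on an object; "squeeze" is the grip in N (left out, the last holds). Time passes only in rows, so rows that do not move let the fingers close. It gives the time, the measured TCP pose, the force, the opening and the grip force at its end, in the units of the state.
- r.sense(): the state, without advancing time (a new reading comes with each control period).
- imaging.grab_frame(name): name is "side" or "top"; returns a dict with "image" (480x640x3 uint8, red, green, blue), "mtx" (3x3 intrinsics, pixels), "world_to_cam" (4x4, takes a point from world to camera coordinates). Camera axes: x right, y up, looking along -z (the intrinsics and any distortion apply to the point x, -y, -z); pixel columns grow to the right and rows downward; lengths in mm; the calibration is good to about 2 mm. A picture is of the moment at which its call begins. There is no depth.
- r.sign_off(): hands the job in; it is judged then, once.
The state is a dict: "clock": time; "qpos": joint angles; "qvel": joint speeds; "joint_efforts": joint torques, N m; "eef_pos": TCP position; "tcp_rot": TCP orientation; "contact_force": force on the tool from outside, world axes, zero at the start; "wrist_torque": the same for the moment, N m; "opening": opening from 0.0 (shut) to 1.0 (fully open); "grasp_force": force on a finger pad.
Only numpy, scipy, OpenCV 4.12 (cv2) and the standard library are available. Lean on these libraries where they do the work, as an engineer would, in place of code of your own. Each camera call takes 0.05 s, during which the arm holds its last target. There are 200 camera calls.

## Working session

There is one attempt and no reset: what is moved stays moved. The work goes in short steps, Python scripts to look and compute and a tool call to move; the robot and the scene stay as the last step left them, time stands still between calls to the robot, and variables do not carry over. Pictures are saved under pics/ and viewed, at most 10 in all, crops included, and the job is handed in when it is done.

Besides the shell and the picture viewer there is one more tool, called after "Call:" in YAML: its name, and indented under it one key for each argument. arm_command: Moves the arm, as the interface text tells. Its arguments: {"type":"object","properties":{"deltas":{"type":"array"},"squeeze":{"type":"number"}},"required":["deltas"]}

```bash
mkdir -p pics; python3 - <<'E'
from rig import r, imaging
import cv2,pickle
d={}
for n in("side","top"):
    f=imaging.grab_frame(n);d[n]=f
    cv2.imwrite(f"pics/{n}0.png",f["image"][:,:,::-1]);print(f["mtx"],f["world_to_cam"],[k for k in f])
pickle.dump(d,open("f0.pkl","wb"))
print(r.sense())
E
```

```text
[[506.62875242   0.         322.30899199]
 [  0.         506.62875242 246.64578298]
 [  0.           0.           1.        ]] [[-9.98459119e-01 -5.50712102e-02 -6.82267483e-03  5.67917933e+02]
 [ 3.08466653e-02 -6.53009074e-01  7.56721635e-01 -1.60371494e+02]
 [-4.61288447e-02  7.55345160e-01  6.53701628e-01 -1.21244294e+03]
 [ 0.00000000e+00  0.00000000e+00  0.00000000e+00  1.00000000e+00]] ['image', 'mtx', 'world_to_cam']
[[440.63685536   0.         320.43248326]
 [  0.         440.63685536 232.63341782]
 [  0.           0.           1.        ]] [[-3.29698747e-03 -9.99824101e-01 -1.84633831e-02 -7.62723884e+00]
 [ 9.98027394e-01 -4.44748378e-03  6.26221993e-02 -5.62996923e+02]
 [-6.26932998e-02 -1.82204975e-02  9.97866506e-01 -1.19757296e+03]
 [ 0.00000000e+00  0.00000000e+00  0.00000000e+00  1.00000000e+00]] ['image', 'mtx', 'world_to_cam']
{'clock': 0.1, 'qpos': array([-1.14939814e+00,  3.53579542e-01,  1.63407414e+00, -3.97800794e-05,
        1.15522487e+00, -2.41813061e-03]), 'qvel': array([ 0.00038108, -0.00065016, -0.00225218, -0.00152052,  0.00064317,
       -0.0003079 ]), 'joint_efforts': array([ 1.37404320e-03, -6.06351614e+01, -3.42822039e+01,  4.55874749e-05,
        3.94728006e-03, -2.89328557e-05]), 'eef_pos': array([ 256.8227593 , -569.30791476,  230.63020645]), 'tcp_rot': array([-3.14030667e+00,  3.32639794e-05,  4.23832421e-01]), 'contact_force': array([-0.0504044 ,  0.46496339, -0.50056821]), 'wrist_torque': array([ 0.00696073,  0.07235159, -0.00073957]), 'grasp_force': 0.0, 'opening': 0.9976359925352785}
```

View pics/side0.png

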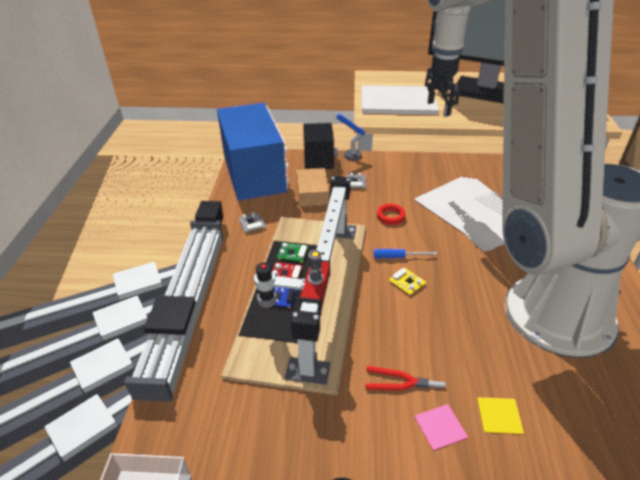

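View pics/top0.png

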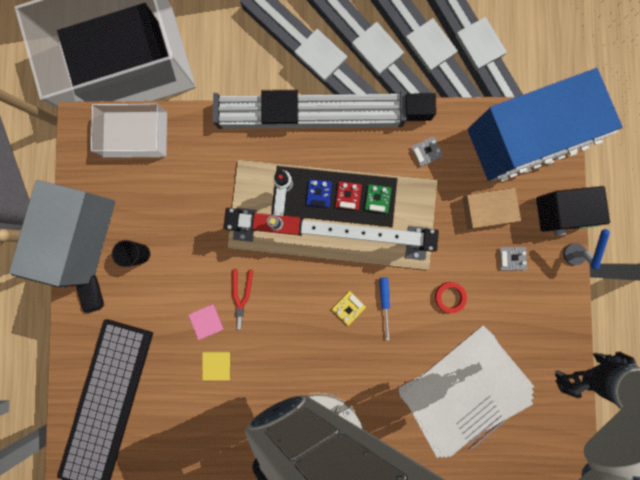

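The top view has four board-like things: blue (319,193), red (349,194), green (379,197), and a yellow one lying off the stand at (349,308). The green one at (379,197) matches board_green: it is green and on the mat. The red outer tube is at (275,223), with its knob at (275,222). I'll enlarge that area to confirm.

```bash
python3 - <<'E'
import cv2
i=cv2.imread("pics/top0.png")[150:275,220:445]
cv2.imwrite("pics/crop0.png",cv2.resize(i,None,fx=3.5,fy=3.5,interpolation=cv2.INTER_CUBIC))
E
```

```text
(no output)
```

View pics/crop0.png

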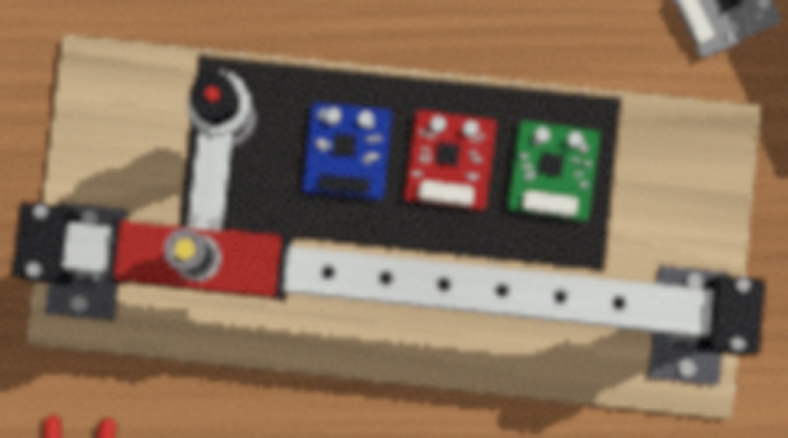

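The crop confirms a green PCB, third and rightmost on the mat, at crop (555,170), which is full-image (379,199). Six holes are visible between crop (328,272) and (619,303), the yellow knob dot is at (185,249), and the seventh hole is under the red tube. Next I'll measure these.

```bash
cat > h.py <<'E'
import numpy as np, cv2
def proj(f,P):
    c=f["world_to_cam"]@np.append(P,1); p=f["mtx"]@[c[0],-c[1],-c[2]]; return p[:2]/p[2]
def ray(f,uv,z):
    d=np.linalg.inv(f["mtx"])@[uv[0],uv[1],1]; d=np.array([d[0],-d[1],-d[2]])
    R=f["world_to_cam"][:3,:3]; t=f["world_to_cam"][:3,3]
    o=-R.T@t; d=R.T@d; return o+d*(z-o[2])/d[2]
def tri(f,uv,g,vv):
    A=[];b=[]
    for q,p in((f,uv),(g,vv)):
        o=ray(q,p,0); d=ray(q,p,200)-o; d/=np.linalg.norm(d); M=np.eye(3)-np.outer(d,d); A.append(M);b.append(M@o)
    return np.linalg.lstsq(np.vstack(A),np.hstack(b),rcond=None)[0]
def blob(f,lo,hi,box):
    x0,y0,x1,y1=box; h=cv2.cvtColor(np.ascontiguousarray(f["image"][y0:y1,x0:x1]),cv2.COLOR_RGB2HSV)
    m=cv2.inRange(h,lo,hi); n,l,s,c=cv2.connectedComponentsWithStats(m)
    k=1+np.argmax(s[1:,4]); return c[k]+[x0,y0],s[k]
def spot(f,u,v,w=5):
    u,v=int(round(u)),int(round(v)); g=f["image"][v-w:v+w+1,u-w:u+w+1].mean(2)
    k=np.clip(g.max()*0.75-g,0,None); Y,X=np.mgrid[v-w:v+w+1,u-w:u+w+1]; return np.array([(k*X).sum(),(k*Y).sum()])/k.sum()
Y=((20,110,110),(35,255,255)); G=((45,80,40),(85,255,255)); B=((110,110,50),(130,255,255))
E
python3 - <<'E'
from h import *; import pickle
d=pickle.load(open("f0.pkl","rb")); T,S=d["top"],d["side"]
H=np.array([ray(T,spot(T,220+x/3.5-.36,150+y/3.5-.36,4),175) for x,y in[(328,272),(386,278),(444,285),(502,291),(560,297),(619,303)]])
print(H.round(1),np.linalg.norm(np.diff(H,axis=0),axis=1))
u=np.linalg.svd(H-H.mean(0))[2][0]; u*=-np.sign(u[1])*-1; print("u(+y stand)",u,"yaw",np.arctan2(-u[0],u[1]))
gt,s=blob(T,*G,(340,170,410,225));gs,s2=blob(S,*G,(265,230,320,270)); print("green",gt,s,gs,s2,ray(T,gt,26),tri(T,gt,S,gs))
kt,s=blob(T,*Y,(255,205,295,240));ks,s2=blob(S,*Y,(300,240,330,270)); print("knob",kt,s,ks,s2,ray(T,kt,250),tri(T,kt,S,ks))
g=ray(T,gt,26);k=ray(T,kt,250);m=H.mean(0)
for n,p in(("green",g),("knob",k)): print(n,"along from each hole",((p-H)@u).round(1),"perp",(p-m)@[u[1],-u[0],0])
E
```

```text
[[ 565.9    4.5  175. ]
 [ 561.7  -35.2  175. ]
 [ 557.2  -74.8  175. ]
 [ 552.9 -114.6  175. ]
 [ 548.4 -154.4  175. ]
 [ 543.8 -194.2  175. ]] [39.85865784 39.85178129 40.03668081 40.06083225 40.03252589]
u(+y stand) [0.11053353 0.9938724  0.        ] yaw -0.11075985310533568
green [378.02752294 196.66743119] [ 25  14  27  30 436] [290.22556391 252.93984962] [ 11  13  28  19 266] [ 660.68457374 -168.46992891   26.        ] [ 663.24062478 -169.59717334   16.02152055]
knob [272.08695652 220.7826087 ] [15 13  5  6 23] [315.  253.5] [12 11  7  6 28] [575.41005801  94.04608533 250.        ] [575.84290063  93.86752834 251.43997578]
green along from each hole [-161.4 -121.5  -81.7  -41.6   -1.6   38.4] perp 113.19538183034503
knob along from each hole [ 90.1 129.9 169.8 209.8 249.9 289.9] perp -0.5734270650297509
```

The measurements agree with each other. Hole spacing is 40 mm, the knob dot is at z≈251 and the camera-to-board offset is 113 mm against a nominal 110. The target is the 5th visible hole at (548.4,-154.4), about 250 mm along the tube from the knob. I'll raise and turn the tool so its y axis runs along the tube.

Call:
arm_command:
  deltas:
    - {"tz":-25,"wz":0.1337,"hand":70}
    - {"tz":-25,"wz":0.1337}
    - {"tz":-25,"wz":0.1337}
    - {"tz":-25,"wz":0.1337}
    - {"tx":20,"ty":-50}
    - {"tx":20,"ty":-55}
    - {"tx":20,"ty":-55}
    - {"tx":20,"ty":-55}

```text
schema error: expected keys hand, tx, ty, tz, wx, wy, wz
```

Call:
arm_command:
  deltas:
    - {"tx":20,"ty":-55}
    - {"tx":20,"ty":-55}
    - {"tx":20,"ty":-55}
    - {"tx":20,"ty":-55}
    - {"tx":20,"ty":-55}
    - {"tx":20,"ty":-55}
    - {"tx":20,"ty":-55}
    - {"tx":0,"ty":0}

```text
schema error: expected keys hand, tx, ty, tz, wx, wy, wz
```

All the keys are required in every row.

Call:
arm_command:
  deltas:
    - {"hand":70,"tx":0,"ty":0,"tz":-25,"wx":0,"wy":0,"wz":0.1337}
    - {"hand":70,"tx":0,"ty":0,"tz":-25,"wx":0,"wy":0,"wz":0.1337}
    - {"hand":70,"tx":0,"ty":0,"tz":-25,"wx":0,"wy":0,"wz":0.1337}
    - {"hand":70,"tx":0,"ty":0,"tz":-25,"wx":0,"wy":0,"wz":0.1337}
    - {"hand":70,"tx":20,"ty":-50,"tz":0,"wx":0,"wy":0,"wz":0}
    - {"hand":70,"tx":20,"ty":-55,"tz":0,"wx":0,"wy":0,"wz":0}
    - {"hand":70,"tx":20,"ty":-55,"tz":0,"wx":0,"wy":0,"wz":0}
    - {"hand":70,"tx":20,"ty":-55,"tz":0,"wx":0,"wy":0,"wz":0}

```text
clock: 1.1
eef_pos: [360.7, -363.1, 331.0]
tcp_rot: [-3.141, 0.0, -0.111]
contact_force: [0.6, 0.1, -0.0]
opening: 0.819
grasp_force: 0.0
```

Call:
arm_command:
  deltas:
    - {"hand":70,"tx":20,"ty":-55,"tz":0,"wx":0,"wy":0,"wz":0}
    - {"hand":70,"tx":20,"ty":-55,"tz":0,"wx":0,"wy":0,"wz":0}
    - {"hand":70,"tx":20,"ty":-55,"tz":0,"wx":0,"wy":0,"wz":0}
    - {"hand":70,"tx":20,"ty":-55,"tz":0,"wx":0,"wy":0,"wz":0}
    - {"hand":70,"tx":20,"ty":-55,"tz":0,"wx":0,"wy":0,"wz":0}
    - {"hand":70,"tx":20,"ty":-55,"tz":0,"wx":0,"wy":0,"wz":0}
    - {"hand":70,"tx":20,"ty":-55,"tz":0,"wx":0,"wy":0,"wz":0}
    - {"hand":70,"tx":0,"ty":0,"tz":0,"wx":0,"wy":0,"wz":0}

```text
clock: 2.1
eef_pos: [543.1, 5.6, 330.7]
tcp_rot: [-3.141, 0.001, -0.107]
contact_force: [0.2, -0.7, -0.7]
opening: 0.821
grasp_force: 0.0
```

Call:
arm_command:
  deltas:
    - {"hand":70,"tx":8,"ty":-31,"tz":0,"wx":0,"wy":0,"wz":0}
    - {"hand":70,"tx":8,"ty":-31,"tz":0,"wx":0,"wy":0,"wz":0}
    - {"hand":70,"tx":6,"ty":-29,"tz":0,"wx":0,"wy":0,"wz":0}
    - {"hand":70,"tx":0,"ty":0,"tz":20,"wx":0,"wy":0,"wz":0}
    - {"hand":70,"tx":0,"ty":0,"tz":20,"wx":0,"wy":0,"wz":0}
    - {"hand":70,"tx":0,"ty":0,"tz":0,"wx":0,"wy":0,"wz":0}
    - {"hand":70,"tx":0,"ty":0,"tz":0,"wx":0,"wy":0,"wz":0}

```text
clock: 2.98
eef_pos: [574.3, 89.6, 292.0]
tcp_rot: [-3.142, -0.001, -0.112]
contact_force: [-0.1, 0.3, -0.2]
opening: 0.817
grasp_force: 0.0
```

```bash
python3 - <<'E'
from rig import r, imaging
import cv2
s=r.sense(); print(s["eef_pos"],s["tcp_rot"],s["qpos"])
i=imaging.grab_frame("side")["image"][150:400,200:500,::-1]
cv2.imwrite("pics/s1.png",cv2.resize(i,None,fx=2.4,fy=2.4,interpolation=cv2.INTER_CUBIC))
E
```

```text
[574.27239598  89.63656044 291.99494413] [-3.14158904e+00 -5.38926265e-04 -1.11664321e-01] [ 1.52337909e-01  2.32272289e-01  1.66102934e+00 -1.44626013e-04
  1.24776983e+00  1.83484443e+00]
```

View pics/s1.png

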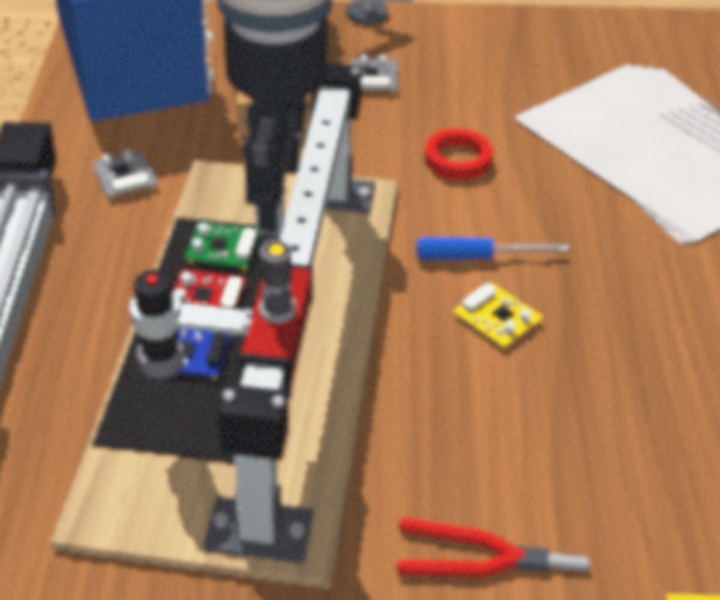

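The side view shows the open fingers just above the yellow-dotted knob, at crop (275,215) with the knob at (277,250). The way down is clear, so I'll descend and close.

Call:
arm_command:
  deltas:
    - {"hand":70,"tx":1,"ty":-4.5,"tz":0,"wx":0,"wy":0,"wz":0}
    - {"hand":70,"tx":0,"ty":0,"tz":20,"wx":0,"wy":0,"wz":0}
    - {"hand":70,"tx":0,"ty":0,"tz":20,"wx":0,"wy":0,"wz":0}
    - {"hand":70,"tx":0,"ty":0,"tz":20,"wx":0,"wy":0,"wz":0}
    - {"hand":70,"tx":0,"ty":0,"tz":10,"wx":0,"wy":0,"wz":0}
    - {"hand":70,"tx":0,"ty":0,"tz":6,"wx":0,"wy":0,"wz":0}
    - {"hand":70,"tx":0,"ty":0,"tz":0,"wx":0,"wy":0,"wz":0}
    - {"hand":70,"tx":0,"ty":0,"tz":0,"wx":0,"wy":0,"wz":0}

```text
clock: 4.03
eef_pos: [576.0, 94.7, 216.0]
tcp_rot: [-3.141, -0.001, -0.111]
contact_force: [0.0, -0.2, 0.7]
opening: 0.82
grasp_force: 0.0
```

Call:
arm_command:
  deltas:
    - {"hand":35,"tx":0,"ty":0,"tz":0,"wx":0,"wy":0,"wz":0}
    - {"hand":35,"tx":0,"ty":0,"tz":0,"wx":0,"wy":0,"wz":0}
    - {"hand":35,"tx":0,"ty":0,"tz":0,"wx":0,"wy":0,"wz":0}
    - {"hand":35,"tx":0,"ty":0,"tz":0,"wx":0,"wy":0,"wz":0}
    - {"hand":22,"tx":0,"ty":0,"tz":0,"wx":0,"wy":0,"wz":0}
    - {"hand":22,"tx":0,"ty":0,"tz":0,"wx":0,"wy":0,"wz":0}
    - {"hand":22,"tx":0,"ty":0,"tz":0,"wx":0,"wy":0,"wz":0}
    - {"hand":22,"tx":0,"ty":0,"tz":0,"wx":0,"wy":0,"wz":0}
  squeeze: 40

```text
clock: 5.03
eef_pos: [575.6, 94.4, 215.5]
tcp_rot: [3.141, -0.0, -0.111]
contact_force: [-2.0, -3.6, 5.3]
opening: 0.294
grasp_force: 39.4
```

The grip is at about 25 mm, which matches the 26 mm knob. Now I'll lift the plunger.

Call:
arm_command:
  deltas:
    - {"hand":22,"tx":0,"ty":0,"tz":-1,"wx":0,"wy":0,"wz":0}
    - {"hand":22,"tx":0,"ty":0,"tz":-1,"wx":0,"wy":0,"wz":0}
    - {"hand":22,"tx":0,"ty":0,"tz":-1,"wx":0,"wy":0,"wz":0}
    - {"hand":22,"tx":0,"ty":0,"tz":-1,"wx":0,"wy":0,"wz":0}
    - {"hand":22,"tx":0,"ty":0,"tz":-1,"wx":0,"wy":0,"wz":0}
    - {"hand":22,"tx":0,"ty":0,"tz":0,"wx":0,"wy":0,"wz":0}
    - {"hand":22,"tx":0,"ty":0,"tz":0,"wx":0,"wy":0,"wz":0}

```text
clock: 5.9
eef_pos: [575.5, 94.6, 220.2]
tcp_rot: [3.142, 0.0, -0.111]
contact_force: [2.2, -3.1, -7.6]
opening: 0.292
grasp_force: 39.7
```

```bash
python3 - <<'E'
from h import *
from rig import r, imaging
s=r.sense(); print(s["eef_pos"],s["tcp_rot"],s["contact_force"])
f=imaging.grab_frame("top"); g=imaging.grab_frame("side")
for q,n,b in((g,"s",(296,232,334,275)),):
  try: c,st=blob(q,*Y,b); print(c,st,ray(q,c,250))
  except Exception as e: print(e)
cv2.imwrite("pics/s2.png",cv2.resize(g["image"][190:340,240:380,::-1],None,fx=4,fy=4,interpolation=cv2.INTER_CUBIC))
E
```

```text
[575.47519111  94.58671505 220.22936645] [ 3.14155862e+00  1.34394385e-04 -1.10997798e-01] [ 2.15385277 -3.05717651 -7.62071803]
attempt to get argmax of an empty sequence
```

View pics/s2.png

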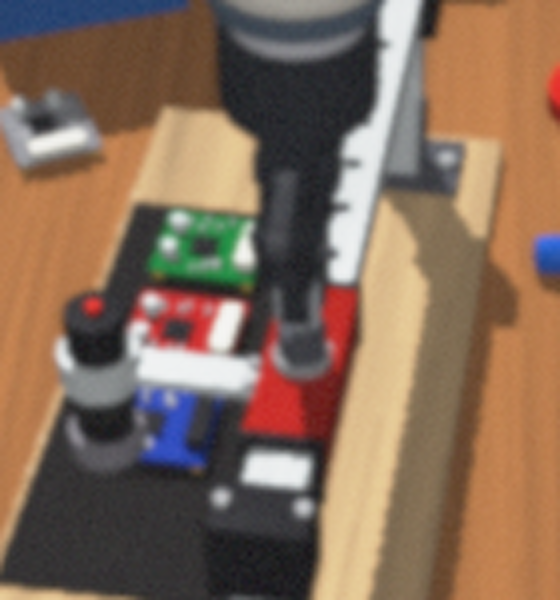

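The fingers hold the knob, at crop (300,310), and the arm reads a downward spring pull of about 7.6 N, so the pin is lifted. Now I'll slide along +ty.

Call:
arm_command:
  deltas:
    - {"hand":22,"tx":0,"ty":3,"tz":0,"wx":0,"wy":0,"wz":0}
    - {"hand":22,"tx":0,"ty":6,"tz":0,"wx":0,"wy":0,"wz":0}
    - {"hand":22,"tx":0,"ty":10,"tz":0,"wx":0,"wy":0,"wz":0}
    - {"hand":22,"tx":0,"ty":10,"tz":0,"wx":0,"wy":0,"wz":0}
    - {"hand":22,"tx":0,"ty":10,"tz":0,"wx":0,"wy":0,"wz":0}
    - {"hand":22,"tx":0,"ty":10,"tz":0,"wx":0,"wy":0,"wz":0}
    - {"hand":22,"tx":0,"ty":10,"tz":0,"wx":0,"wy":0,"wz":0}
    - {"hand":22,"tx":0,"ty":10,"tz":0,"wx":0,"wy":0,"wz":0}

```text
clock: 7.0
eef_pos: [567.8, 25.3, 220.3]
tcp_rot: [-3.142, 0.0, -0.111]
contact_force: [2.4, 4.0, -8.6]
opening: 0.295
grasp_force: 39.8
```

Call:
arm_command:
  deltas:
    - {"hand":22,"tx":0,"ty":12,"tz":0,"wx":0,"wy":0,"wz":0}
    - {"hand":22,"tx":0,"ty":12,"tz":0,"wx":0,"wy":0,"wz":0}
    - {"hand":22,"tx":0,"ty":12,"tz":0,"wx":0,"wy":0,"wz":0}
    - {"hand":22,"tx":0,"ty":12,"tz":0,"wx":0,"wy":0,"wz":0}
    - {"hand":22,"tx":0,"ty":12,"tz":0,"wx":0,"wy":0,"wz":0}
    - {"hand":22,"tx":0,"ty":12,"tz":0,"wx":0,"wy":0,"wz":0}
    - {"hand":22,"tx":0,"ty":12,"tz":0,"wx":0,"wy":0,"wz":0}
    - {"hand":22,"tx":0,"ty":12,"tz":0,"wx":0,"wy":0,"wz":0}

```text
clock: 8.0
eef_pos: [557.2, -70.2, 220.2]
tcp_rot: [-3.142, 0.0, -0.111]
contact_force: [2.6, 2.7, -7.7]
opening: 0.29
grasp_force: 39.8
```

Call:
arm_command:
  deltas:
    - {"hand":22,"tx":0,"ty":12,"tz":0,"wx":0,"wy":0,"wz":0}
    - {"hand":22,"tx":0,"ty":12,"tz":0,"wx":0,"wy":0,"wz":0}
    - {"hand":22,"tx":0,"ty":12,"tz":0,"wx":0,"wy":0,"wz":0}
    - {"hand":22,"tx":0,"ty":12,"tz":0,"wx":0,"wy":0,"wz":0}
    - {"hand":22,"tx":0,"ty":12,"tz":0,"wx":0,"wy":0,"wz":0}
    - {"hand":22,"tx":0,"ty":12,"tz":0,"wx":0,"wy":0,"wz":0}
    - {"hand":22,"tx":0,"ty":8,"tz":0,"wx":0,"wy":0,"wz":0}
    - {"hand":22,"tx":0,"ty":4,"tz":0,"wx":0,"wy":0,"wz":0}

```text
clock: 9.0
eef_pos: [547.9, -153.5, 220.2]
tcp_rot: [3.142, 0.0, -0.111]
contact_force: [1.9, 1.8, -8.9]
opening: 0.293
grasp_force: 39.9
```

```bash
python3 - <<'E'
from h import *
from rig import r, imaging
import pickle
s=r.sense(); print(s["eef_pos"],s["tcp_rot"],s["contact_force"])
T=imaging.grab_frame("top"); pickle.dump(T,open("f1.pkl","wb"))
cv2.imwrite("pics/t2.png",cv2.resize(T["image"][150:275,220:445,::-1],None,fx=3.5,fy=3.5,interpolation=cv2.INTER_CUBIC))
E
```

```text
[ 547.85762893 -153.46895649  220.23146244] [ 3.14153132e+00  1.30319254e-04 -1.11371544e-01] [ 1.93099611  1.79903418 -8.86423083]
```

View pics/t2.png

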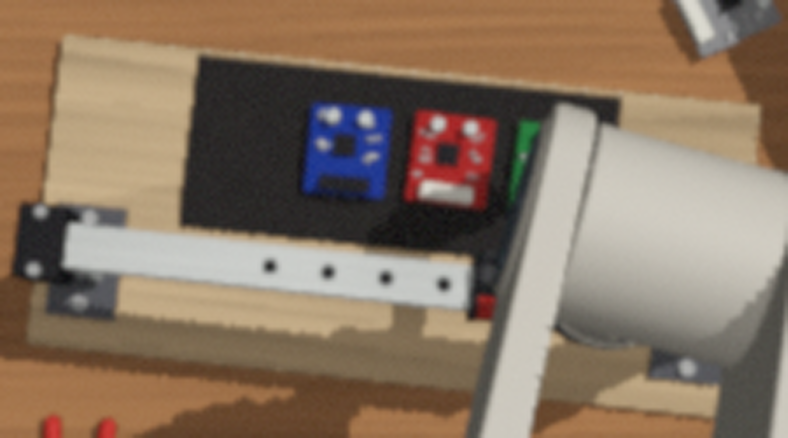

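From above, the arm hides the knob and the red tube's left edge is at crop (472,300). The measured travel is 249.6 mm of the 249.9 needed. I'll nudge 0.3 mm and lower gently, watching the force.

Call:
arm_command:
  deltas:
    - {"hand":22,"tx":0,"ty":0.3,"tz":0,"wx":0,"wy":0,"wz":0}
    - {"hand":22,"tx":0,"ty":0,"tz":1,"wx":0,"wy":0,"wz":0}
    - {"hand":22,"tx":0,"ty":0,"tz":1,"wx":0,"wy":0,"wz":0}
    - {"hand":22,"tx":0,"ty":0,"tz":1,"wx":0,"wy":0,"wz":0}
    - {"hand":22,"tx":0,"ty":0,"tz":1,"wx":0,"wy":0,"wz":0}
    - {"hand":22,"tx":0,"ty":0,"tz":0,"wx":0,"wy":0,"wz":0}

```text
clock: 9.8
eef_pos: [548.0, -153.2, 216.3]
tcp_rot: [3.141, -0.0, -0.111]
contact_force: [0.4, -2.3, -6.2]
opening: 0.292
grasp_force: 40.1
```

Call:
arm_command:
  deltas:
    - {"hand":22,"tx":0,"ty":0,"tz":0.5,"wx":0,"wy":0,"wz":0}
    - {"hand":22,"tx":0,"ty":0,"tz":0.5,"wx":0,"wy":0,"wz":0}
    - {"hand":22,"tx":0,"ty":0,"tz":0.3,"wx":0,"wy":0,"wz":0}
    - {"hand":22,"tx":0,"ty":0,"tz":0,"wx":0,"wy":0,"wz":0}

```text
clock: 10.3
eef_pos: [547.9, -153.2, 215.0]
tcp_rot: [3.142, 0.0, -0.111]
contact_force: [1.5, -2.5, -6.9]
opening: 0.294
grasp_force: 40.2
```

Call:
arm_command:
  deltas:
    - {"hand":22,"tx":0,"ty":0,"tz":0.4,"wx":0,"wy":0,"wz":0}
    - {"hand":22,"tx":0,"ty":0,"tz":0.4,"wx":0,"wy":0,"wz":0}
    - {"hand":22,"tx":0,"ty":0,"tz":0.4,"wx":0,"wy":0,"wz":0}
    - {"hand":22,"tx":0,"ty":0,"tz":0,"wx":0,"wy":0,"wz":0}

```text
clock: 10.8
eef_pos: [548.0, -153.2, 213.8]
tcp_rot: [-3.142, -0.0, -0.111]
contact_force: [0.9, -2.4, -6.2]
opening: 0.287
grasp_force: 40.2
```

The TCP is now 1.7 mm below the riding level and the knob is still under spring tension, so the pin is entering the hole. I'll keep lowering.

Call:
arm_command:
  deltas:
    - {"hand":22,"tx":0,"ty":0,"tz":0.5,"wx":0,"wy":0,"wz":0}
    - {"hand":22,"tx":0,"ty":0,"tz":0.5,"wx":0,"wy":0,"wz":0}
    - {"hand":22,"tx":0,"ty":0,"tz":0.5,"wx":0,"wy":0,"wz":0}
    - {"hand":22,"tx":0,"ty":0,"tz":0.5,"wx":0,"wy":0,"wz":0}
    - {"hand":22,"tx":0,"ty":0,"tz":0,"wx":0,"wy":0,"wz":0}

```text
clock: 11.42
eef_pos: [547.9, -153.2, 211.8]
tcp_rot: [3.142, 0.0, -0.111]
contact_force: [0.5, -3.0, -5.5]
opening: 0.295
grasp_force: 40.2
```

Call:
arm_command:
  deltas:
    - {"hand":22,"tx":0,"ty":0,"tz":0.6,"wx":0,"wy":0,"wz":0}
    - {"hand":22,"tx":0,"ty":0,"tz":0.6,"wx":0,"wy":0,"wz":0}
    - {"hand":22,"tx":0,"ty":0,"tz":0.6,"wx":0,"wy":0,"wz":0}
    - {"hand":22,"tx":0,"ty":0,"tz":0.6,"wx":0,"wy":0,"wz":0}
    - {"hand":22,"tx":0,"ty":0,"tz":0.6,"wx":0,"wy":0,"wz":0}
    - {"hand":22,"tx":0,"ty":0,"tz":0,"wx":0,"wy":0,"wz":0}

```text
clock: 12.18
eef_pos: [548.0, -153.2, 208.8]
tcp_rot: [-3.142, -0.0, -0.111]
contact_force: [0.5, -3.2, -4.2]
opening: 0.292
grasp_force: 40.3
```

Call:
arm_command:
  deltas:
    - {"hand":30,"tx":0,"ty":0,"tz":0,"wx":0,"wy":0,"wz":0}
    - {"hand":45,"tx":0,"ty":0,"tz":0,"wx":0,"wy":0,"wz":0}
    - {"hand":65,"tx":0,"ty":0,"tz":0,"wx":0,"wy":0,"wz":0}
    - {"hand":65,"tx":0,"ty":0,"tz":0,"wx":0,"wy":0,"wz":0}
    - {"hand":65,"tx":0,"ty":0,"tz":0,"wx":0,"wy":0,"wz":0}

```text
clock: 12.8
eef_pos: [548.0, -153.1, 208.8]
tcp_rot: [-3.142, -0.0, -0.111]
contact_force: [0.7, -0.4, 0.1]
opening: 0.763
grasp_force: 0.0
```

Call:
arm_command:
  deltas:
    - {"hand":65,"tx":0,"ty":0,"tz":-10,"wx":0,"wy":0,"wz":0}
    - {"hand":65,"tx":0,"ty":0,"tz":-20,"wx":0,"wy":0,"wz":0}
    - {"hand":65,"tx":0,"ty":0,"tz":-30,"wx":0,"wy":0,"wz":0}
    - {"hand":65,"tx":0,"ty":0,"tz":-40,"wx":0,"wy":0,"wz":0}
    - {"hand":65,"tx":-50,"ty":0,"tz":-10,"wx":0,"wy":0,"wz":0}
    - {"hand":65,"tx":-50,"ty":20,"tz":0,"wx":0,"wy":0,"wz":0}
    - {"hand":65,"tx":-50,"ty":30,"tz":0,"wx":0,"wy":0,"wz":0}
    - {"hand":65,"tx":0,"ty":50,"tz":0,"wx":0,"wy":0,"wz":0}

```text
clock: 13.8
eef_pos: [385.1, -235.3, 320.0]
tcp_rot: [3.141, -0.001, -0.11]
contact_force: [2.5, 0.7, 1.4]
opening: 0.761
grasp_force: 0.0
```

Call:
arm_command:
  deltas:
    - {"hand":65,"tx":0,"ty":55,"tz":0,"wx":0,"wy":0,"wz":0}
    - {"hand":65,"tx":0,"ty":55,"tz":0,"wx":0,"wy":0,"wz":0}
    - {"hand":65,"tx":0,"ty":55,"tz":0,"wx":0,"wy":0,"wz":0}
    - {"hand":65,"tx":0,"ty":0,"tz":0,"wx":0,"wy":0,"wz":0}

```text
clock: 14.3
eef_pos: [368.9, -403.1, 319.1]
tcp_rot: [3.141, -0.0, -0.114]
contact_force: [0.6, 0.1, -0.5]
opening: 0.764
grasp_force: 0.0
```

```bash
python3 - <<'E'
from h import *
from rig import r, imaging
import pickle
T=imaging.grab_frame("top");S=imaging.grab_frame("side")
a=T["image"][150:275,220:445,::-1]; b=S["image"][170:320,230:380,::-1]
cv2.imwrite("pics/t3.png",np.vstack([cv2.resize(a,(675,375)),cv2.resize(b,(675,225))[:, :]*0+cv2.copyMakeBorder(cv2.resize(b,(225,225)),0,0,225,225,cv2.BORDER_CONSTANT)]))
P=np.array([548.4,-154.4,0])
for z in(242,250):
    p=proj(T,P+[0,0,z]);q=proj(S,P+[0,0,z]); print(z,p,q)
x,y=map(int,proj(T,P+[0,0,242])); u,v=map(int,proj(S,P+[0,0,242]))
c,s=blob(T,*Y,(x-12,y-12,x+12,y+12)); d,t=blob(S,*Y,(u-12,v-12,u+12,v+12))
print(c,s,d,t,"tri",tri(T,c,S,d),ray(T,c,242))
E
```

```text
242 [383.10200415 232.56089088] [333.83564483 187.13971745]
250 [383.54623489 232.33497068] [333.8630412  184.30312659]
[382.75 232.75] [10 11  5  5 20] [333.5 187. ] [11 11  4  3 12] tri [ 548.54469728 -153.50331131  242.93582926] [ 547.9788207  -153.60778613  242.        ]
```

View pics/t3.png

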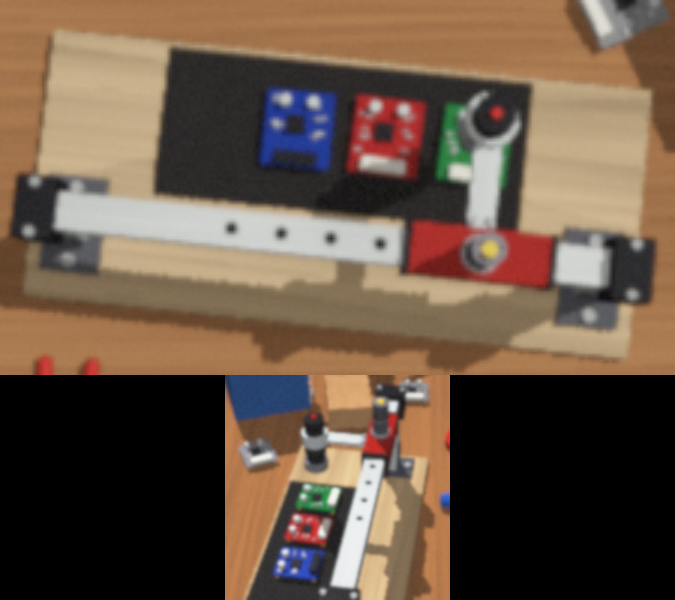

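The knob's dot dropped from z 251.4 to 242.9 (8 mm expected), so the pin is home. It sits over the target hole within 1 mm, with the camera over the green board, seen at crop (490,115). The boards have not moved. I'll hand it in.

```bash
python3 -c "
from rig import r
print(r.sign_off())"
```

```text
the job is handed in; nothing more can be done
None
```

The camera is over the green board and the plunger pin is fully home in the hole nearest the board's middle, about 1.6 mm off along the tube by my measurement; I handed the job in at about 14.4 s on the robot's clock.

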